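# Height check of a casting under a bridge gauge

### The job

Two aluminium castings lie on the bench beside a bridge gauge, and only the lower one can clear its bar. Lay the lower casting flat in the gauge's lane, lengthwise between the guide strips and wholly in front of the bar, and let go of it; then push it along the lane under the bar until it rests against the end stop. Leave the taller casting where it lies.

Things in the scene. Friction and masses are not known exactly. Their poses are not given: they have to be found in the camera images.
- gauge: steel bridge gauge fixed to the bench, 265 long, 100 wide, 56 mm high (bar's screw heads 60). Origin on the bench below the middle of the bar; +x is the push direction (away from the open mouth), z up. Bed from x = -165 to +100, its surface 8 mm above the bench. Two guide strips 6 mm high on the bed leave a lane 54 wide centred on y = 0, slightly flared in the last 25 mm at the mouth
- bar_mid (a point): middle of the underside of the fixed bar, at gauge x = 0, y = 0, 38 mm above the bed (46 above the bench). The bar crosses the lane at x = -6 to +6 mm and is 10 mm thick; its posts stand outside the lane (y = 37 to 49 mm either side)
- stop_face (a point): middle of the face of the end stop, at bed level, at gauge x = +85 mm: a block 20 mm high that closes the far end of the lane
- casting_low: the lower aluminium casting, loose, about 0.3 kg: rectangular foot 110 x 42 x 22 mm (x, y, z) with an upright round hub of 34 mm diameter in the middle of its top; 32 mm high in all, so it clears the bar by 6 mm. The same both ways round. Origin at the centre of its underside, x along its length, z up. Begins on the bench to the right of the gauge
- casting_tall: the taller aluminium casting, to be left alone: same foot (110 x 42 x 22 mm), but its hub makes it 44 mm high in all, too high for the bar. Origin and axes as for the lower one. Begins beside the lower one, lengths roughly parallel; either may be the nearer to the gauge

How it is judged:
On the way:
1. the lower casting lies flat in the lane, wholly in front of the bar, and nothing of the robot touches it (x of casting_low in the frame of gauge between -0.15 and -0.058 m and y of casting_low in the frame of gauge between -0.012 and 0.012 m and angle between the x axis of casting_low and the x axis of gauge, either way round below 0.17 rad and angle between casting_low's own z axis and vertical below 0.06 rad and z of casting_low in the frame of gauge below 0.011 m and contact force between casting_low and the fingers below 0.1 N and contact force between casting_low and the arm below 0.1 N), for 0.2 s.
At the end, for the whole second after the job is handed in: The lower casting lies flat and at rest in the lane, its hub past the bar, its leading end at the end stop (gap under 5 mm), its length along the lane; the taller casting is within 30 mm of where it began (x of casting_low in the frame of gauge between 0.025 and 0.035 m and y of casting_low in the frame of gauge between -0.01 and 0.01 m and angle between the x axis of casting_low and the x axis of gauge, either way round below 0.17 rad and angle between casting_low's own z axis and vertical below 0.06 rad and z of casting_low in the frame of gauge below 0.011 m and linear speed of casting_low below 0.02 m/s and distance of casting_tall from where it was at the start of the episode below 0.03 m); the robot touches nothing.
It fails at once if the taller casting is carried off or pushed away (30 mm or more) (distance of casting_tall from where it was at the start of the episode above 0.03 m).
It also fails if it takes over 45 s, if anything falls off the work surface, if the arm or the gripper's body presses on something with over 40 N, if the wrist force passes 120 N, or if a joint passes its speed limit or range.

### The arm

A 7-joint arm with a two-finger parallel gripper is mounted at the origin on a cart in front of the work surface, level with it; the furniture and walls round the work are solid. World frame = base frame: x ahead of the robot, y to its left, z up, the work surface at z = 0. Lengths are in m, angles in rad, forces in N, time in s.
With the tool pointing down it reaches from about 0.4 to 0.85 m from the base axis. Payload 4.5 kg.
Tool frame: the origin (TCP) lies on the centre line of the jaws, within the pads' length; the fingertips stand r.tip_extent ahead of it and the grasp point (between the pads) is the TCP (r.tip_extent is the distance from the TCP to the fingertips, in m); z points along the fingers, y is the line along which they close (so a half turn about z gives the same grasp; the last joint's range is limited). The gripper opens to 88 mm and grips with 3 to 60 N. Pads are 18 mm wide; open, the fingers measure 123 mm over their backs; the gripper's body (75 mm by 187 mm) begins 45 mm behind the grasp point.
Start: joints at [-1.233, 0.689, -0.195, 1.565, 0.157, 0.902, -0.215], TCP at [0.187, 0.596, 0.258] pointing down, gripper open.
Joint ranges: [-3.01, 3.01], [-0.46, 2.08], [-1.47, 1.51], [0.13, 2.56], [-1, 4.14], [0.04, 2.09], [-2.66, 2.66]. Speed limits (rad/s): [2.57, 2.57, 3.14, 3.14, 3.14, 3.14, 3.14].

### API

Orientations are given as a unit quaternion [x, y, z, w].
In Python, from plant import sensors, vision, finish_job, r gives the robot as it stands. The module is installed in compiled form; this text tells all that it offers.
- The arm moves only by the tool step_arm, never from a script. Its argument "steps" is a list of rows, each a list of 2 entries, a list of its own where there are three numbers: the shift along the tool's x, y, z in cm, then the turn, a rotation vector about the tool's x, y, z in degrees. A call has 1 to 12 rows; each row shifts and turns the commanded pose from where the row before left it, along the tool's axes as they then stand; what a row does not reach is not made up. A row lasts 1/8 s, in which the tool goes at most 62.5 mm and 10.7 degrees, less where a joint would pass 70% of its speed; a pose out of reach is approached as far as the arm can. A call with a gripper value outside its range is refused whole. "claw" is the opening, from -1 (shut) to 1 (fully open), set as the call begins (left out, the last holds). The fingers move at their own pace and stop on an object; "grip_force" is the grip in N (left out, the last holds). Time passes only in rows, so rows that do not move let the fingers close. It gives the time, the measured TCP pose, the force, the opening and the grip force at its end, in the units of the state.
- sensors.get_state(): the state, without advancing time (a new reading comes with each control period).
- vision.snapshot(name): name is "side" or "top"; returns a dict with "img" (400x640x3 uint8, red, green, blue), "fx", "fy", "cx", "cy" (pixels), "k1" (the pictures are not rectified: a ray, as slopes to the right and down, at radius r is drawn at 1 + k1 r^2 times it, then the intrinsics apply), "position" and "rotation" of the camera in the world. Camera axes: x right, y down, z forward; pixel columns grow to the right and rows downward; lengths in m; the calibration is good to about 2 mm. A picture is of the moment at which its call begins. There is no depth.
- finish_job(): hands the job in; it is judged then, once.
The state is a dict: "clock": time; "q": joint angles; "qd": joint speeds; "joint_torque": joint torques, N m; "tool_pos": TCP position; "eef_rot": TCP orientation; "contact_force": force on the tool from outside, world axes, zero at the start; "moment": the same for the moment, N m; "opening": opening from 0.0 (shut) to 1.0 (fully open); "finger_force": force on a finger pad.
Only numpy, scipy, OpenCV 4.12 (cv2) and the standard library are available. Lean on these libraries where they do the work, as an engineer would, in place of code of your own. Each camera call takes 0.05 s, during which the arm holds its last target. There are 200 camera calls.

## Working session

There is one attempt and no reset: what is moved stays moved. The work goes in short steps, Python scripts to look and compute and a tool call to move; the robot and the scene stay as the last step left them, time stands still between calls to the robot, and variables do not carry over. Pictures are saved under pics/ and viewed, at most 10 in all, crops included, and the job is handed in when it is done.

Besides the shell and the picture viewer there is one more tool, called after ">>>" as name(argument=value, ...) on one line, values as JSON. step_arm: Moves the arm, as the interface text tells. Its arguments: {"type":"object","properties":{"steps":{"type":"array"},"claw":{"type":"number"},"grip_force":{"type":"number"}},"required":["steps"]}

```bash
mkdir -p pics; cat > h.py <<'E'
import numpy as np, cv2
from plant import sensors, vision, finish_job, r
def ray(s,u,v):
    K=np.array([[s["fx"],0,s["cx"]],[0,s["fy"],s["cy"]],[0,0,1.]])
    p=cv2.undistortPoints(np.array([[[u,v]]],float),K,np.array([s["k1"],0,0,0.]))[0,0]
    # drawn = ideal*(1+k1 r^2) : OpenCV model
    return np.array(s["position"]),np.array(s["rotation"])@np.array([p[0],p[1],1.])
def onplane(s,u,v,z):
    o,d=ray(s,u,v); return o+d*(z-o[2])/d[2]
def proj(s,P):
    R=np.array(s["rotation"]);c=R.T@(np.array(P)-np.array(s["position"]));x=c[:2]/c[2];x=x*(1+s["k1"]*(x@x))
    return x*[s["fx"],s["fy"]]+[s["cx"],s["cy"]]
def save(name,f):
    s=vision.snapshot(name); cv2.imwrite("pics/"+f,s["img"][:,:,::-1]); return s
E
python3 - <<'E'
from h import *
for n in("top","side"):
    s=save(n,n+"0.png"); print(n,s["position"],np.round(s["rotation"],3),s["fx"],s["k1"])
print(sensors.get_state(),r.tip_extent)
E
```

```text
top [0.36365457 0.10494792 0.93527402] [-0.702  0.708 -0.057  0.057] 376.7269817582193 -0.0829536329306167
side [ 0.0680282  -0.76497656  0.56533775] [ 0.834 -0.175  0.122 -0.508] 488.0248354061689 -0.14466702450899965
{'clock': 0.1, 'q': array([-1.23322933,  0.68988662, -0.19452869,  1.56620348,  0.15734285,
        0.90248883, -0.21511466]), 'qd': array([ 1.10834522e-05, -1.34321223e-03, -2.31066384e-04, -1.72191744e-03,
       -5.35033976e-04, -1.38418981e-03, -1.94242588e-04]), 'joint_torque': array([-3.63725791e-03, -5.28503358e+01, -1.27172906e+00, -1.53835452e+01,
       -5.25522628e-02,  1.98185146e-03,  4.21130437e-05]), 'tool_pos': array([0.18683791, 0.59588241, 0.25700859]), 'eef_rot': array([ 1.51255497e-01,  9.88494381e-01, -7.93876820e-04, -4.95110498e-05]), 'contact_force': array([-0.71932518, -0.31211293, -0.39946162]), 'moment': array([-0.03894247, -0.00568305,  0.03850393]), 'finger_force': 0.0, 'opening': 0.9974224220750538} 0.019
```

View pics/top0.png

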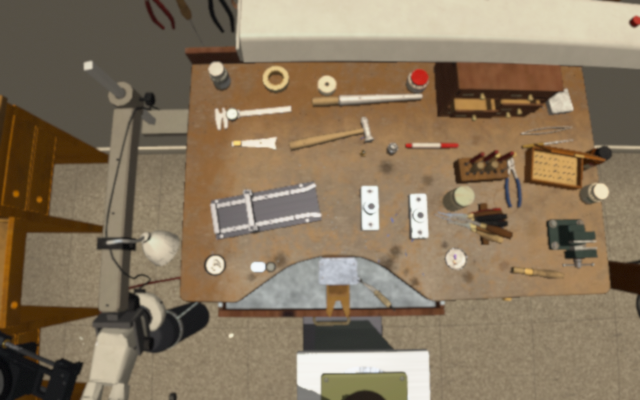

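View pics/side0.png

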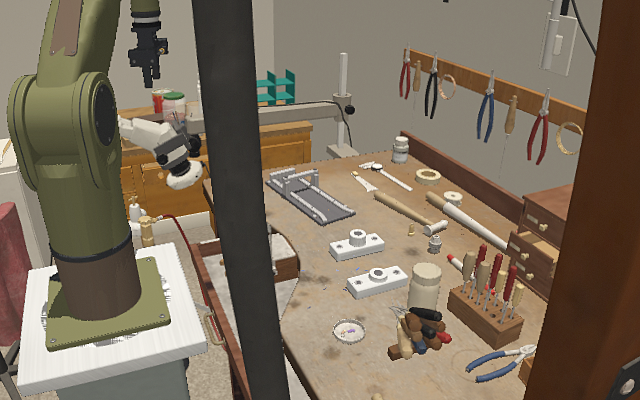

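The top view shows the gauge (bar near (250,210), mouth at the right near (318,200)) and the castings at (370,208) and (418,215). In the side view the casting nearer the gauge (357,245) seems to have the taller hub. I'll zoom in to check.

```bash
python3 - <<'E'
from h import *
t=save("top","a.png")["img"][:,:,::-1];s=save("side","b.png")["img"][:,:,::-1]
a=cv2.resize(t[170:250,200:440],None,fx=3.3,fy=3.3,interpolation=cv2.INTER_CUBIC)
b=cv2.resize(s[160:305,255:425],None,fx=4.0,fy=2.2*1.0,interpolation=cv2.INTER_CUBIC) if 0 else cv2.resize(s[160:305,255:425],None,fx=2.2,fy=2.2,interpolation=cv2.INTER_CUBIC)
c=np.zeros((590,795,3),np.uint8);c[:264,:792]=a[:264,:792];c[266:266+b.shape[0],:b.shape[1]]=b
cv2.imwrite("pics/z.png",c)
S=vision.snapshot("top");g=cv2.cvtColor(S["img"],cv2.COLOR_RGB2HSV)
m=((g[:,:,1]<40)&(g[:,:,2]>150)).astype(np.uint8)*255
m[:,:345]=0;m[:,440:]=0;m[:170]=0;m[250:]=0
for k in cv2.findContours(m,0,2)[0]:
    if cv2.contourArea(k)>200:
        q=cv2.minAreaRect(k);bp=cv2.boxPoints(q)
        P=np.array([onplane(S,u,v,.022)[:2] for u,v in bp]);
        e=[P[1]-P[0],P[2]-P[1]];e=max(e,key=np.linalg.norm)
        print(q,"ctr",P.mean(0),"len",[np.linalg.norm(P[1]-P[0]),np.linalg.norm(P[2]-P[1])],"ang",np.degrees(np.arctan2(e[1],e[0])))
E
```

```text
Traceback (most recent call last):
  File "h.py", line 9, in onplane
    o,d=ray(s,u,v); return o+d*(z-o[2])/d[2]
        ~~~^^^^^^^
  File "h.py", line 7, in ray
    return np.array(s["position"]),np.array(s["rotation"])@np.array([p[0],p[1],1.])
                                   ~~~~~~~~~~~~~~~~~~~~~~~^~~~~~~~~~~~~~~~~~~~~~~~~
ValueError: matmul: Input operand 1 has a mismatch in its core dimension 0, with gufunc signature (n?,k),(k,m?)->(n?,m?) (size 3 is different from 4)
```

View pics/z.png

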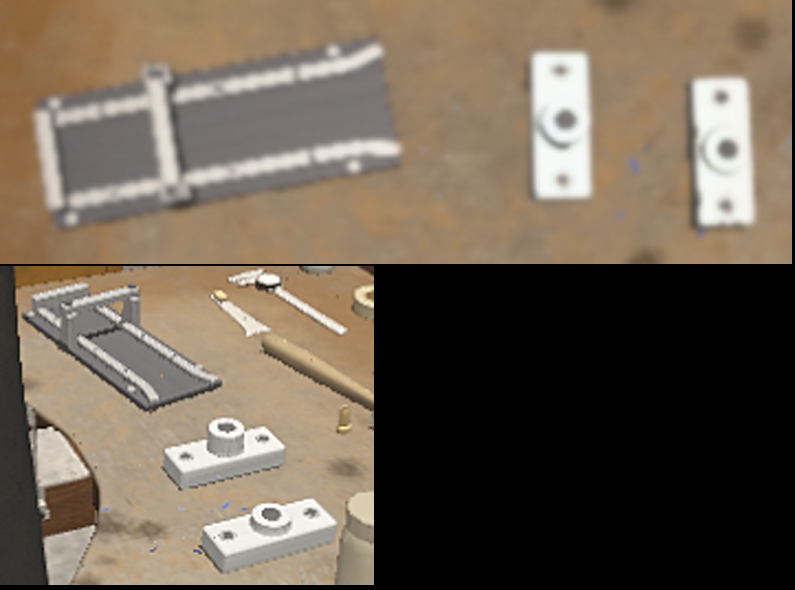

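The zoom shows the lower hub on the right casting (top pixel about (418,215)). The left one is taller and must be left alone. The gauge mouth faces right, and its bar spans zoom pixels (155,72)–(175,192). Rotation comes as a quaternion, so I'll fix that in the helper.

```bash
sed -i 's/np.array(s\["rotation"\])/Rm(s)/' h.py; sed -i '2i from scipy.spatial.transform import Rotation\ndef Rm(s): return Rotation.from_quat(s["rotation"]).as_matrix()' h.py
python3 - <<'E'
from h import *
S=vision.snapshot("top");g=cv2.cvtColor(S["img"],cv2.COLOR_RGB2HSV)
np.set_printoptions(precision=4,suppress=True)
def rects(m,x0,x1,z,amin):
    m=m.astype(np.uint8)*255;m[:,:x0]=0;m[:,x1:]=0;m[:170]=0;m[250:]=0
    m=cv2.morphologyEx(m,cv2.MORPH_OPEN,np.ones((3,3)))
    for k in cv2.findContours(m,0,2)[0]:
        if cv2.contourArea(k)>amin:
            bp=cv2.boxPoints(cv2.minAreaRect(k))+0.0
            P=np.array([onplane(S,u,v,z)[:2] for u,v in bp])
            e=max([P[1]-P[0],P[2]-P[1]],key=np.linalg.norm)
            print("px",bp.mean(0),"ctr",P.mean(0),"len",np.linalg.norm(P[1]-P[0]),np.linalg.norm(P[2]-P[1]),"ang",np.degrees(np.arctan2(e[1],e[0])))
            print(P.tolist())
rects((g[:,:,1]<50)&(g[:,:,2]>150),345,440,.022,200)
print("gauge");rects(g[:,:,1]<60,195,335,.008,1000)
f=lambda x,y,z:onplane(S,200+x/3.3-.35,170+y/3.3-.35,z)[:2]
print("bar",f(157,72,.06),f(174,192,.06),"stop",f(42,110,.028),f(54,208,.028),"mouth",f(383,40,.008),f(400,163,.008))
E
```

```text
px [419.1135 215.2693] ctr [ 0.4779 -0.144 ] len 0.04372496319912881 0.11195531517412648 ang 179.85298868562728
[[0.5328119905081967, -0.1221070138451873], [0.5347159969657513, -0.16579050232967946], [0.422761050319836, -0.1655032441735752], [0.42116320206547025, -0.12261575258287927]]
px [370.  207.5] ctr [ 0.4982 -0.0233] len 0.04475501055556613 0.11177258837161465 ang 178.09844982173175
[[0.5541435158557972, -0.0025632554653449574], [0.5538462600959702, -0.047317278846959326], [0.4421352228166306, -0.04360841631723228], [0.44254645239667023, 0.0002972471481312855]]
gauge
px [264.7422 207.9564] ctr [0.5011 0.2374] len 0.27368512001781853 0.11229641281855016 ang -80.08938102687661
[[0.532623574319209, 0.38281773016111226], [0.5797279783624645, 0.11321669151530604], [0.46900989336222254, 0.09445529535741205], [0.42292900786839593, 0.35901241650378996]]
bar [0.5327 0.272 ] [0.4462 0.258 ] stop [0.5109 0.3637] [0.4379 0.3521] mouth [0.5662 0.1096] [0.4718 0.0975]
```

```bash
python3 - <<'E'
from h import *
np.set_printoptions(precision=4,suppress=True)
T=vision.snapshot("top");D=vision.snapshot("side")
def tri(a,b):
    o1,d1=ray(T,*a);o2,d2=ray(D,*b)
    k=np.linalg.lstsq(np.c_[d1,-d2],o2-o1,rcond=None)[0];p,q=o1+k[0]*d1,o2+k[1]*d2
    return (p+q)/2,np.linalg.norm(p-q)
print("lamp",tri((160,246),(185,178)));print("jar",tri((460,197),(426,272)))
print("jar z guess", onplane(D,426,272,.07),onplane(T,460,197,.07))
print("TCP proj",proj(T,[.187,.596,.257]),proj(D,[.187,.596,.257]))
print("post tip",tri((90,67),(343,57)))
g=cv2.cvtColor(T["img"],cv2.COLOR_RGB2HSV)
m=((g[:,:,1]<50)&(g[:,:,2]>150))
# strips: white pixels, as world points at z=.014, in nominal gauge frame
O=np.array([.490,.2655]);a=np.radians(99.7);ex=np.array([np.cos(a),np.sin(a)]);ey=np.array([-ex[1],ex[0]])
v,u=np.nonzero(m[180:245,205:330]);P=np.array([onplane(T,x+205,y+180,.014)[:2] for x,y in zip(u,v)])-O
X,Y=P@ex,P@ey
for lo,hi in((20,42),(-42,-20)):
    k=(X>-.135)&(X<-.02)&(Y>lo/1e3)&(Y<hi/1e3);p=np.polyfit(X[k],Y[k],1);print(k.sum(),"slope deg",np.degrees(p[0]),"Y@-.08",np.polyval(p,-.08))
k=(abs(Y)<.025);h,e=np.histogram(X[k],np.arange(-.18,.12,.005))
print([(round(b,3),int(c)) for b,c in zip(e,h) if c])
E
```

```text
lamp (array([ 0.3254,  0.5272, -0.0322]), np.float64(0.1680125187616699))
jar (array([ 0.5151, -0.2292,  0.0788]), np.float64(0.006232238706536471))
jar z guess [ 0.5269 -0.2197  0.07  ] [ 0.5139 -0.2309  0.07  ]
TCP proj [ 49.0496 359.7859] [151.3451  76.409 ]
post tip (array([0.7426, 0.5514, 0.2789]), np.float64(0.0011964202056215195))
260 slope deg -0.5054674664240836 Y@-.08 0.03057483013111094
234 slope deg 0.6008841239472401 Y@-.08 -0.03403175163113305
[(np.float64(-0.14), 1), (np.float64(-0.135), 2), (np.float64(-0.13), 1), (np.float64(-0.125), 2), (np.float64(-0.12), 2), (np.float64(-0.115), 1), (np.float64(-0.11), 2), (np.float64(-0.105), 2), (np.float64(-0.095), 2), (np.float64(-0.09), 1), (np.float64(-0.085), 1), (np.float64(-0.08), 2), (np.float64(-0.07), 1), (np.float64(-0.065), 2), (np.float64(-0.055), 2), (np.float64(-0.05), 1), (np.float64(-0.04), 1), (np.float64(-0.025), 2), (np.float64(-0.015), 1), (np.float64(-0.01), 1), (np.float64(0.0), 21), (np.float64(0.005), 41), (np.float64(0.01), 40), (np.float64(0.015), 10), (np.float64(0.09), 36), (np.float64(0.095), 39), (np.float64(0.1), 22)]
```

>>> step_arm(steps=[[[-4,-4,-0.5],[0,0,0]],[[-4,-4,-0.5],[0,0,0]],[[-4,-4,-0.5],[0,0,0]],[[-4,-4,-0.5],[0,0,0]],[[-4,-4,0],[0,0,0]],[[-4,-4,0],[0,0,0]],[[-4,-4,0],[0,0,0]],[[-4,-4,0],[0,0,0]],[[-4,-4,0],[0,0,0]],[[-4,-4,0],[0,0,0]]], claw=1, grip_force=45)

```text
clock: 1.65
tool_pos: [0.4499, 0.0935, 0.278]
eef_rot: [0.151, 0.988, 0.0, 0.0]
contact_force: [0.9, 0.0, -0.1]
opening: 1.0
finger_force: 0.0
```

>>> step_arm(steps=[[[0,0,0],[0,0,10]],[[0,0,0],[0,0,10]],[[0,0,0],[0,0,10]],[[0,0,0],[0,0,10]],[[0,0,0],[0,0,10]],[[0,0,0],[0,0,10]],[[0,0,0],[0,0,10]],[[0,0,0],[0,0,10]],[[0,0,0],[0,0,10]],[[0,0,0],[0,0,10]],[[0,0,0],[0,0,10]],[[0,0,0],[0,0,10]]])

```text
clock: 3.15
tool_pos: [0.4491, 0.0953, 0.2779]
eef_rot: [0.933, 0.361, 0.0, -0.0]
contact_force: [-0.3, -0.2, -0.4]
opening: 1.0
finger_force: 0.0
```

```bash
cat >> h.py <<'E'
def to(p,yaw):
    """print shift (tool axes, cm) and turn (deg, rotvec) to a tool-down pose whose tool y points at world bearing yaw deg"""
    st=sensors.get_state();R=Rotation.from_quat(st["eef_rot"]);a=np.radians(yaw)
    y=np.array([np.cos(a),np.sin(a),0]);z=np.array([0,0,-1.]);G=Rotation.from_matrix(np.c_[np.cross(y,z),y,z])
    print("clock",st["clock"],"pos",np.round(st["tool_pos"],4),"q",np.round(st["q"],2),"open",round(st["opening"],3),"F",np.round(st["contact_force"],1))
    print("shift cm",np.round(R.inv().apply(np.array(p)-st["tool_pos"])*100,2),"turn",np.round(np.degrees((R.inv()*G).as_rotvec()),2))
E
python3 -c "
from h import *
to([.45,-.144,.10],-90)"
```

```text
clock 3.15 pos [0.4491 0.0953 0.2779] q [-0.56  0.47  0.39  2.04 -0.28  0.68 -0.83] open 1.0 F [-0.3 -0.2 -0.4]
shift cm [-16.04  17.76  17.78] turn [-1.000e-02 -3.000e-02  4.228e+01]
```

>>> step_arm(steps=[[[0,0,0],[0,0,10]],[[0,0,0],[0,0,10]],[[0,0,0],[0,0,10]],[[0,0,0],[0,0,10]],[[0,0,0],[0,0,2.3]],[[0,6,0],[0,0,0]],[[0,6,0],[0,0,0]],[[0,6,0],[0,0,0]],[[0,6,4],[0,0,0]],[[0,0,6],[0,0,0]],[[0,0,6],[0,0,0]],[[0,0,0],[0,0,0]]])

```text
clock: 4.65
tool_pos: [0.4478, -0.136, 0.1201]
eef_rot: [1.0, 0.003, -0.004, -0.002]
contact_force: [0.7, 0.8, 0.7]
opening: 1.002
finger_force: 0.0
```

```bash
python3 -c "
from h import *
to([.45,-.144,.03],-90)
T=save('top','c.png')['img'];D=save('side','d.png')['img']
c=np.hstack([cv2.resize(x,(400,400),interpolation=cv2.INTER_CUBIC) for x in(T[160:260,340:490][:, :100+40],D[210:330,300:440])])
cv2.imwrite('pics/e.png',c[:,:,::-1])"
```

```text
clock 4.65 pos [ 0.4478 -0.136   0.1201] q [ 0.04  0.77  0.26  2.15 -0.65  0.31 -0.71] open 1.002 F [0.7 0.8 0.7]
shift cm [0.28 0.83 9.01] turn [-0.22  0.44  0.35]
```

View pics/e.png

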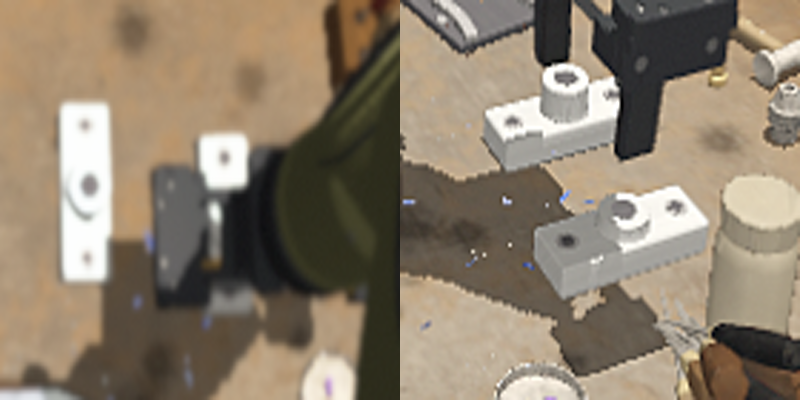

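The gripper straddles the lower casting: in the crop its body spans columns 153–280, and the casting shows between the jaws at (222,160). The jar is to the right and clear. I'll descend now.

>>> step_arm(steps=[[[0.3,0.8,3],[-0.2,0.4,0.3]],[[0,0,3],[0,0,0]],[[0,0,2],[0,0,0]],[[0,0,1.1],[0,0,0]],[[0,0,0],[0,0,0]]])

```text
clock: 5.38
tool_pos: [0.4547, -0.1454, 0.0332]
eef_rot: [1.0, 0.0, 0.005, 0.002]
contact_force: [0.2, -0.6, -0.4]
opening: 0.999
finger_force: 0.0
```

```bash
python3 -c "
from h import *
to([.45,-.144,.029],-90)"
```

```text
clock 5.375 pos [ 0.4547 -0.1454  0.0332] q [ 0.18  0.93  0.06  2.15 -0.73  0.06 -0.63] open 0.999 F [ 0.2 -0.6 -0.4]
shift cm [-0.47 -0.14  0.42] turn [ 0.25 -0.53  0.03]
```

>>> step_arm(steps=[[[-0.2,-0.1,0.4],[0.2,-0.5,0]],[[0,0,0],[0,0,0]],[[0,0,0],[0,0,0]]])

```text
clock: 5.75
tool_pos: [0.4519, -0.1442, 0.0283]
eef_rot: [1.0, 0.0, -0.001, 0.0]
contact_force: [-0.3, -0.2, 0.6]
opening: 1.004
finger_force: 0.0
```

```bash
python3 -c "
from h import *
to([.45,-.144,.029],-90)"
```

```text
clock 5.75 pos [ 0.4519 -0.1442  0.0283] q [ 0.18  0.94  0.06  2.15 -0.73  0.07 -0.63] open 1.004 F [-0.3 -0.2  0.6]
shift cm [-0.19 -0.02 -0.07] turn [0.01 0.07 0.01]
```

Good pose. I'll close, then lift.

>>> step_arm(steps=[[[0,0,0],[0,0,0]],[[0,0,0],[0,0,0]],[[0,0,0],[0,0,0]],[[0,0,0],[0,0,0]],[[0,0,0],[0,0,0]],[[0,0,0],[0,0,0]]], claw=-1, grip_force=45)

```text
clock: 6.5
tool_pos: [0.4516, -0.1439, 0.028]
eef_rot: [1.0, -0.0, -0.001, -0.0]
contact_force: [0.5, 1.0, -0.2]
opening: 0.469
finger_force: 45.0
```

>>> step_arm(steps=[[[0,0,-1],[0,0,0]],[[0,0,-2],[0,0,0]],[[0,0,-3],[0,0,0]],[[0,0,-3],[0,0,0]],[[0,0,-3],[0,0,0]],[[0,0,0],[0,0,0]],[[0,0,0],[0,0,0]]])

```text
clock: 7.38
tool_pos: [0.4514, -0.1436, 0.1475]
eef_rot: [1.0, 0.0, -0.001, -0.0]
contact_force: [-0.2, 0.3, -3.3]
opening: 0.469
finger_force: 45.0
```

```bash
python3 -c "
from h import *
to([.5076,.1736,.148],10)
D=save('side','f.png')['img']
cv2.imwrite('pics/g.png',cv2.resize(D[150:300,280:480],(600,450),interpolation=cv2.INTER_CUBIC)[:,:,::-1])"
```

```text
clock 7.375 pos [ 0.4514 -0.1436  0.1475] q [-0.    0.73  0.35  2.13 -0.64  0.39 -0.7 ] open 0.469 F [-0.2  0.3 -3.3]
shift cm [  5.63 -31.72  -0.04] turn [-1.700e-01  8.000e-02 -9.998e+01]
```

View pics/g.png

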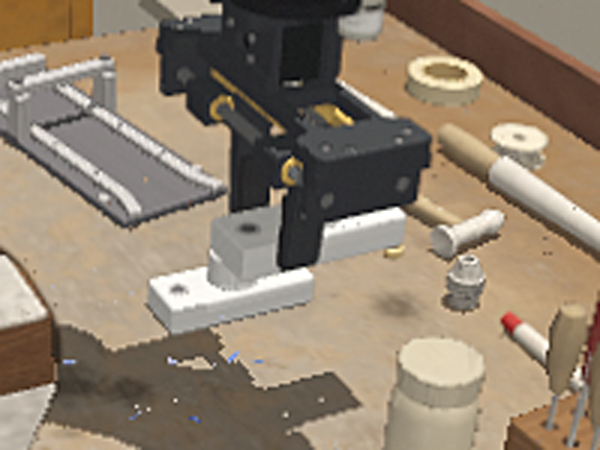

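The casting is held level, with its bottom about 12 cm up. The taller casting is undisturbed behind it at (230,290) in the crop.

>>> step_arm(steps=[[[1,-5,0],[0,0,0]],[[1,-5,0],[0,0,0]],[[1,-5,0],[0,0,0]],[[1,-5,0],[0,0,0]],[[1,-5,0],[0,0,0]],[[1,-4,0],[0,0,0]],[[0,0,0],[0,0,-10]],[[0,0,0],[0,0,-10]],[[0,0,0],[0,0,-10]],[[0,0,0],[0,0,-10]],[[0,0,0],[0,0,-10]]])

```text
clock: 8.8
tool_pos: [0.511, 0.1456, 0.1464]
eef_rot: [0.905, 0.425, -0.002, -0.001]
contact_force: [0.1, 0.1, -3.5]
opening: 0.472
finger_force: 45.0
```

>>> step_arm(steps=[[[0,0,0],[0,0,-10]],[[0,0,0],[0,0,-10]],[[0,0,0],[0,0,-10]],[[0,0,0],[0,0,-10]],[[0,0,0],[0,0,-10]],[[0,0,0],[0,0,0]],[[0,0,0],[0,0,0]]])

```text
clock: 9.68
tool_pos: [0.5116, 0.1456, 0.1472]
eef_rot: [0.644, 0.765, -0.001, -0.001]
contact_force: [-0.2, -0.9, -2.7]
opening: 0.473
finger_force: 45.0
```

```bash
python3 -c "
from h import *
to([.512,.148,.07],9.75)"
```

```text
clock 9.675 pos [0.5116 0.1456 0.1472] q [-0.4   0.74  0.06  1.95 -0.09  0.46 -0.1 ] open 0.473 F [-0.2 -0.9 -2.7]
shift cm [0.22 0.11 7.72] turn [-0.17 -0.03  0.06]
```

>>> step_arm(steps=[[[0.2,0.1,4],[-0.2,0,0]],[[0,0,3.7],[0,0,0]],[[0,0,1],[0,0,0]],[[0,0,0],[0,0,0]],[[0,0,0],[0,0,0]]])

```text
clock: 10.3
tool_pos: [0.5135, 0.1482, 0.0621]
eef_rot: [0.643, 0.766, 0.002, 0.001]
contact_force: [0.6, -0.7, -3.7]
opening: 0.475
finger_force: 45.0
```

```bash
python3 -c "
from h import *
to([.512,.148,.0365],9.75)
T=save('top','i.png')['img'];D=save('side','j.png')['img']
c=np.hstack([cv2.resize(T[170:250,205:335],(0,0),fx=3,fy=3,interpolation=cv2.INTER_CUBIC),cv2.resize(D[155:235,245:375],(0,0),fx=3,fy=3,interpolation=cv2.INTER_CUBIC)])
cv2.imwrite('pics/k.png',c[:,:,::-1])"
```

```text
clock 10.3 pos [0.5135 0.1482 0.0621] q [-0.39  0.89  0.03  1.98 -0.1   0.27 -0.1 ] open 0.475 F [ 0.6 -0.7 -3.7]
shift cm [ 0.   -0.16  2.56] turn [ 0.23 -0.03  0.21]
```

View pics/k.png

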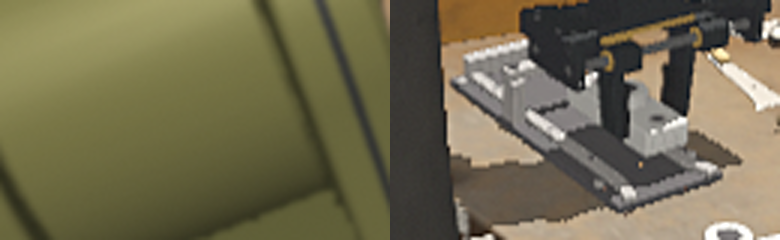

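The top view is blocked by the arm. The side view shows the casting hovering above the lane in front of the bar, lengthwise. I'll lower it gently.

>>> step_arm(steps=[[[0,-0.15,0.8],[0.2,0,0.2]],[[0,0,0.7],[0,0,0]],[[0,0,0.4],[0,0,0]],[[0,0,0.3],[0,0,0]],[[0,0,0],[0,0,0]],[[0,0,0],[0,0,0]]])

```text
clock: 11.15
tool_pos: [0.5112, 0.1478, 0.039]
eef_rot: [0.644, 0.765, -0.0, -0.001]
contact_force: [0.8, 0.6, -2.6]
opening: 0.472
finger_force: 45.0
```

```bash
python3 -c "
from h import *
to([.512,.148,.0365],9.75)
D=save('side','l.png')['img']
cv2.imwrite('pics/m.png',cv2.resize(D[155:235,265:375],(0,0),fx=6,fy=6,interpolation=cv2.INTER_CUBIC)[:,:,::-1])"
```

```text
clock 11.15 pos [0.5112 0.1478 0.039 ] q [-0.38  0.93  0.03  1.98 -0.1   0.23 -0.1 ] open 0.472 F [ 0.8  0.6 -2.6]
shift cm [0.   0.08 0.25] turn [-0.09 -0.02  0.04]
```

View pics/m.png

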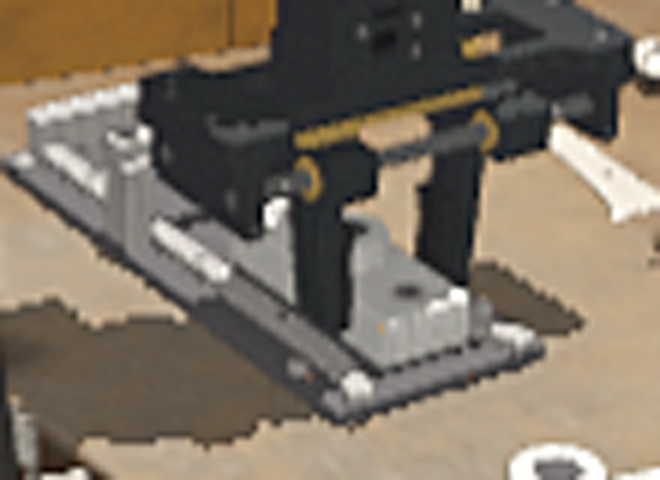

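The casting sits between the strips: its near end is at about (420,350) in the crop, strips are on either side, and there is no contact force. I'll lower the last 3 mm and release.

>>> step_arm(steps=[[[0,0.05,0.3],[0,0,0]],[[0,0,0],[0,0,0]],[[0,0,0],[0,0,0]]])

```text
clock: 11.58
tool_pos: [0.5118, 0.148, 0.036]
eef_rot: [0.644, 0.765, -0.0, -0.001]
contact_force: [-0.4, 0.6, -1.5]
opening: 0.474
finger_force: 45.0
```

>>> step_arm(steps=[[[0,0,0],[0,0,0]],[[0,0,0],[0,0,0]],[[0,0,0],[0,0,0]],[[0,0,0],[0,0,0]],[[0,0,0],[0,0,0]]], claw=1)

```text
clock: 12.2
tool_pos: [0.5116, 0.1478, 0.0359]
eef_rot: [0.644, 0.765, -0.001, -0.001]
contact_force: [-0.1, -0.7, 0.2]
opening: 0.991
finger_force: 0.0
```

>>> step_arm(steps=[[[0,0,-3],[0,0,0]],[[0,0,-5],[0,0,0]],[[-2,0,-3],[0,0,0]],[[-6,0,0],[0,0,0]],[[-6,0,0],[0,0,0]],[[-6,0,0],[0,0,0]],[[0,0,0],[0,0,0]]], claw=-1)

```text
clock: 13.08
tool_pos: [0.5459, -0.0567, 0.146]
eef_rot: [0.648, 0.761, -0.002, 0.001]
contact_force: [0.2, 0.5, -0.1]
opening: 0.231
finger_force: 0.0
```

```bash
python3 -c "
from h import *
to([.5152,.095,.08],9.75)
T=save('top','n.png')['img'];D=save('side','o.png')['img']
c=np.hstack([cv2.resize(x,(0,0),fx=3,fy=3,interpolation=cv2.INTER_CUBIC) for x in (T[170:250,205:335],D[155:235,245:375])])
cv2.imwrite('pics/p.png',c[:,:,::-1])"
```

```text
clock 13.075 pos [ 0.5459 -0.0567  0.146 ] q [ 0.01  0.75  0.01  1.9  -0.    0.49  0.18] open 0.231 F [ 0.2  0.5 -0.1]
shift cm [15.49 -0.6   6.54] turn [-0.09  0.23 -0.58]
```

View pics/p.png

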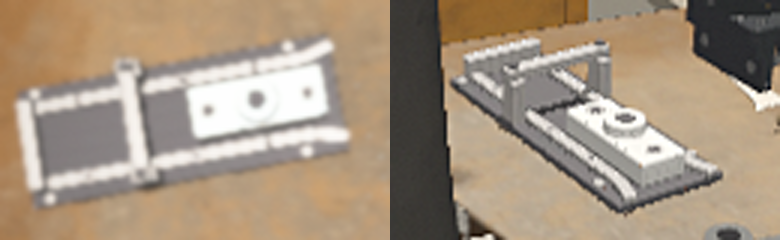

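The casting is flat in the lane, clear of the bar: hub at (258,100) in the top crop, bar at column 130. Now I'll go behind it with closed fingers.

>>> step_arm(steps=[[[5,-0.6,0],[0,0,-0.6]],[[5,0,0],[0,0,0]],[[4.4,0,3],[0,0,0]],[[0,0,3.5],[0,0,0]],[[0,0,0],[0,0,0]],[[0,0,0],[0,0,0]]])

```text
clock: 13.92
tool_pos: [0.5144, 0.0919, 0.0817]
eef_rot: [0.64, 0.768, -0.0, -0.001]
contact_force: [0.8, 0.1, -0.2]
opening: 0.002
finger_force: 0.0
```

```bash
python3 -c "
from h import *
to([.5228,.0849,.033],9.75)
D=save('side','q.png')['img']
cv2.imwrite('pics/r.png',cv2.resize(D[155:255,255:385],(0,0),fx=5,fy=5,interpolation=cv2.INTER_CUBIC)[:,:,::-1])"
```

```text
clock 13.925 pos [0.5144 0.0919 0.0817] q [-0.28  0.85  0.02  2.01 -0.06  0.29 -0.02] open 0.002 F [ 0.8  0.1 -0.2]
shift cm [-0.84  0.7   4.87] turn [-0.06 -0.02  0.68]
```

View pics/r.png

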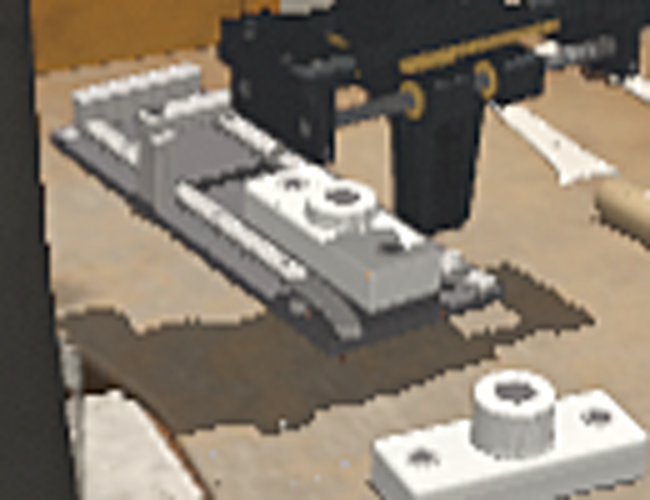

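The fingers hang closed above the casting's trailing end (crop (430,220)). I'll back off 1.1 cm, descend and push.

>>> step_arm(steps=[[[-1.1,0.7,0],[0,0,0.7]],[[0,0,2.4],[0,0,0]],[[0,0,2],[0,0,0]],[[0,0,0.5],[0,0,0]],[[0,0,0],[0,0,0]]])

```text
clock: 14.6
tool_pos: [0.5237, 0.0813, 0.0324]
eef_rot: [0.645, 0.764, -0.0, -0.0]
contact_force: [0.4, 0.4, 0.6]
opening: 0.009
finger_force: 0.0
```

```bash
python3 -c "
from h import *
to([.4973,.2337,.033],9.75)"
```

```text
clock 14.6 pos [0.5237 0.0813 0.0324] q [-0.25  0.95  0.02  1.99 -0.06  0.21 -0.01] open 0.009 F [0.4 0.4 0.6]
shift cm [15.47 -0.05 -0.06] turn [-0.05 -0.01 -0.12]
```

>>> step_arm(steps=[[[1,0,0],[0,0,0]],[[1,0,0],[0,0,0]],[[1,0,0],[0,0,0]],[[1,0,0],[0,0,0]],[[1,0,0],[0,0,0]],[[1,0,0],[0,0,0]],[[1,0,0],[0,0,0]],[[1,0,0],[0,0,0]],[[1,0,0],[0,0,0]],[[1,0,0],[0,0,0]]])

```text
clock: 15.85
tool_pos: [0.506, 0.1811, 0.0319]
eef_rot: [0.645, 0.764, -0.001, -0.001]
contact_force: [0.6, -2.6, 1.7]
opening: 0.008
finger_force: 1.3
```

>>> step_arm(steps=[[[0.8,0,0],[0,0,0]],[[0.8,0,0],[0,0,0]],[[0.8,0,0],[0,0,0]],[[0.8,0,0],[0,0,0]],[[0.6,0,0],[0,0,0]],[[0.4,0,0],[0,0,0]],[[0.3,0,0],[0,0,0]],[[0,0,0],[0,0,0]]])

```text
clock: 16.85
tool_pos: [0.4985, 0.2255, 0.0319]
eef_rot: [0.645, 0.764, -0.0, -0.001]
contact_force: [-0.7, 0.1, -0.1]
opening: 0.004
finger_force: 0.1
```

```bash
python3 -c "
from h import *
to([.4973,.2337,.033],9.75)"
```

```text
clock 16.85 pos [0.4985 0.2255 0.0319] q [-0.54  0.96  0.05  1.94 -0.17  0.25 -0.18] open 0.004 F [-0.7  0.1 -0.1]
shift cm [ 0.83  0.02 -0.11] turn [-0.1  -0.06 -0.02]
```

>>> step_arm(steps=[[[0.3,0,0],[0,0,0]],[[0.2,0,0],[0,0,0]],[[0.2,0,0],[0,0,0]],[[0,0,0],[0,0,0]]])

```text
clock: 17.35
tool_pos: [0.4973, 0.2323, 0.0319]
eef_rot: [0.645, 0.764, -0.0, -0.001]
contact_force: [0.5, 0.2, -0.2]
opening: 0.003
finger_force: 0.3
```

>>> step_arm(steps=[[[0.15,0,0],[0,0,0]],[[0.1,0,0],[0,0,0]],[[0,0,0],[0,0,0]]])

```text
clock: 17.73
tool_pos: [0.497, 0.2339, 0.0319]
eef_rot: [0.645, 0.764, -0.001, -0.001]
contact_force: [0.2, -2.0, -1.1]
opening: 0.004
finger_force: 1.2
```

>>> step_arm(steps=[[[0.1,0,0],[0,0,0]],[[0.1,0,0],[0,0,0]],[[0,0,0],[0,0,0]]])

```text
clock: 18.1
tool_pos: [0.497, 0.2339, 0.0319]
eef_rot: [0.646, 0.764, -0.002, 0.0]
contact_force: [1.0, -6.6, -0.5]
opening: 0.004
finger_force: 3.1
```

>>> step_arm(steps=[[[0.1,0,0],[0,0,0]],[[0,0,0],[0,0,0]]])

```text
clock: 18.35
tool_pos: [0.497, 0.234, 0.032]
eef_rot: [0.646, 0.764, -0.002, 0.001]
contact_force: [2.2, -7.5, 0.2]
opening: 0.004
finger_force: 4.0
```

The tool has stopped advancing and the force is rising, so the casting is against the stop, at the predicted position. I'll back off, raise and look.

>>> step_arm(steps=[[[-1,0,0],[0,0,0]],[[-2,0,0],[0,0,0]],[[-4,0,0],[0,0,0]],[[-4,0,-3],[0,0,0]],[[-4,0,-5],[0,0,0]],[[-5,0,-5],[0,0,0]],[[-5,0,0],[0,0,0]],[[-5,0,0],[0,0,0]],[[0,0,0],[0,0,0]],[[0,0,0],[0,0,0]]])

```text
clock: 19.6
tool_pos: [0.5462, -0.0505, 0.1548]
eef_rot: [0.644, 0.765, 0.0, -0.001]
contact_force: [-0.5, 2.1, -0.7]
opening: 0.003
finger_force: 0.0
```

```bash
python3 -c "
from h import *
to([.4973,.2337,.033],9.75)
T=save('top','s.png')['img'];D=save('side','t.png')['img']
c=np.hstack([cv2.resize(x,(0,0),fx=3,fy=3,interpolation=cv2.INTER_CUBIC) for x in (T[170:250,205:335],D[155:235,245:375])])
cv2.imwrite('pics/u.png',c[:,:,::-1])"
```

```text
clock 19.6 pos [ 0.5462 -0.0505  0.1548] q [ 0.01  0.74  0.    1.9  -0.01  0.51  0.18] open 0.003 F [-0.5  2.1 -0.7]
shift cm [2.881e+01 1.000e-02 1.225e+01] turn [-0.06 -0.12 -0.  ]
```

View pics/u.png

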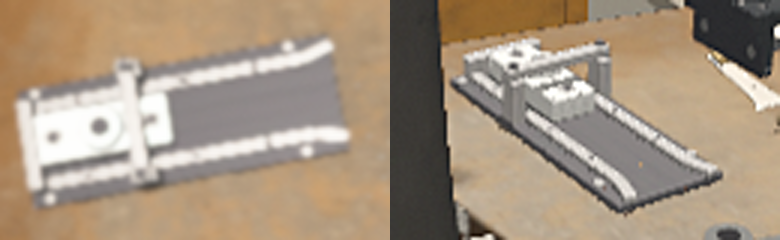

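The casting is under the bar with its hub past it (100,127 in the top crop). Its leading end is against the stop at column ~35, and it lies straight in the lane. I'll hand it in.

```bash
python3 -c "
from h import *
print(finish_job())"
```

```text
the job is handed in; nothing more can be done
None
```

The lower casting was released flat in the lane, then pushed under the bar to rest against the end stop; the taller one was left untouched, and the job was handed in at about 19.6 s (no verdict was returned).

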